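Put the mould-change kit back into its foam inserts

ROBOT

A 6-joint arm with a two-finger parallel gripper is mounted at the origin on a cart in front of the work surface, level with it; the furniture and walls round the work are solid. World frame = base frame: x ahead of the robot, y to its left, z up, the work surface at z = 0. Lengths are in m, angles in rad, forces in N, time in s.
With the tool pointing down it reaches from about 0.275 to 0.725 m from the base axis. Payload 15.9 kg.
Tool frame: the origin (TCP) lies on the centre line of the jaws, within the pads' length; the fingertips stand 19 mm ahead of it and the grasp point (between the pads) is the TCP (arm.tcp_to_tips is the distance from the TCP to the fingertips, in m); z points along the fingers, y is the line along which they close (so a half turn about z gives the same grasp; the last joint's range is limited). The gripper opens to 85 mm and grips with 20 to 120 N. Pads are 22 mm wide; open, the fingers measure 114 mm over their backs; the gripper's body (76 mm by 85 mm) begins 54 mm behind the grasp point. The pads swing forward as they close: fully open they stand 13 mm farther back than shut.
Start: joints at [-1.288, 0.213, -0.034, 1.323, 0, 1.571], TCP at [0.14, -0.48, 0.23] pointing down, gripper open.
Joint ranges: [-2.98, 2.98], [-0.74, 1.72], [-1.14, 1.35], [-2.1, 2.04], [-1.57, 1.44], [-3.14, 3.14]. Speed limits (rad/s): [1.89, 1.89, 2.39, 2.57, 3.14, 3.14].

INTERFACE

Orientations are given as a unit quaternion [x, y, z, w].
In Python, from cell import arm gives the robot as it stands.
- The arm moves only by the tool jog_arm, never from a script. Its arguments are lists of equal length, an entry for each row: "linear": the shift along the tool's x, y, z in units of 30 mm (1.0 is 30 mm), a list of three; "turn": the turn about the tool's z in units of 5 degrees (1.0 is 5 degrees). A call has 1 to 10 rows; each row shifts and turns the commanded pose from where the row before left it, along the tool's axes as they then stand; what a row does not reach is not made up. A row lasts 1/10 s, in which the tool goes at most 50 mm and 8.59 degrees, less where a joint would pass 70% of its speed; a pose out of reach is approached as far as the arm can. A call is refused whole if a number of a shift passes 1 or a number of a turn 1, either way. A call with a gripper value outside its range is refused whole. "gripper" is the closure in counts, from 0 (fully open) to 255 (shut), set as the call begins (left out, the last holds). The fingers move at their own pace and stop on an object; the grip force is fixed at half the most. Time passes only in rows, so rows that do not move let the fingers close. It gives the time, the measured TCP pose, the force, the opening and the grip force at its end, in the units of the state.
- arm.get_state(): the state, without advancing time (a new reading comes with each control period).
- arm.camera(name): name is "scene" or "top"; returns a dict with "color" (480x640x3 uint8, red, green, blue), "camera_matrix" (3x3 intrinsics, pixels), "k1" (the pictures are not rectified: a ray, as slopes to the right and down, at radius r is drawn at 1 + k1 r^2 times it, then the intrinsics apply), "cam_to_world" (4x4, takes a point from camera to world coordinates). Camera axes: x right, y up, looking along -z (the intrinsics and any distortion apply to the point x, -y, -z); pixel columns grow to the right and rows downward; lengths in m; the calibration is good to about 2 mm. A picture is of the moment at which its call begins. There is no depth.
- arm.hand_in(): hands the job in; it is judged then, once.
The state is a dict: "time": time; "qpos": joint angles; "qvel": joint speeds; "joint_torque": joint torques, N m; "eef_pos": TCP position; "tool_rot": TCP orientation; "force": force on the tool from outside, world axes, zero at the start; "torque": the same for the moment, N m; "width": finger opening in m; "gripper_force": force on a finger pad.
Only numpy, scipy, OpenCV 4.12 (cv2) and the standard library are available. Lean on these libraries where they do the work, as an engineer would, in place of code of your own. Each camera call takes 0.05 s, during which the arm holds its last target. There are 200 camera calls.

TASK

The mould change is done and its kit lies mixed on the bench: put the press spanner, the sprue cutters, the marker and the closed mould back, each into the foam insert cut out for it. Spanner and cutters lie flat at the bottom of their cut-outs, the way round that the outline shows; the marker lies flat and the mould stands upright in theirs, either way round. Leave the red-lidded jar and the pink moulded wheel where they are.

Things in the scene. Friction and masses are not known exactly. Their poses are not given: they have to be found in the camera images.
- wrench_mid (a point): Flat press spanner: grey laser-cut steel, 137 x 36 x 4 mm, 90 g: a straight bar 17 mm wide with a ring of 36 mm diameter at its +y end. The point is on the bar's centre line, half-way up (2 mm above the underside), 20 mm from the spanner's middle toward the bar end (-y): the ring's end is 89 mm from it along +y, the bar's end 49 mm along -y. z is up. Grip across the bar (along x).
- cutters_mid (a point): Sprue cutters: orange handles, grey jaws, 126 x 38 x 12 mm, 100 g, rigid. The point is between the handles, half-way up (6 mm), 15 mm from the tool's middle: handle ends 48 mm from it along +x, jaw tips 78 mm along -x. z is up. Grip across both handles (along y); they are 36 mm wide over all there.
- marker_mid (a point): Black marker pen, 135 x 12 x 13 mm, 15 g, long axis y. The point is its middle, half-way up (6 mm above the underside). z is up. Grip across it (along x).
- mould_mid (a point): Closed two-plate aluminium mould, an octagon standing on its flat (foot 38 mm in x): 65 mm (x) by 36 mm over the plates (y; 45 mm over the screw heads) by 68 mm high, 420 g. The point is its centre, 34 mm above the underside; z is up. Grip across the two plates (along y).
- seat_wrench (a point): The spanner's place: dark foam block 170 x 96 x 24 mm, fixed flat, with a blue-floored open cut-out 8 mm deep: the spanner's outline 8 mm larger all round, long axis y, ring end +y. The point is where the spanner's own point lies when home (18 mm above the bench), axes alike. A finger slot 56 mm wide, as deep, crosses the block here.
- seat_cutters (a point): The cutters' place: dark foam block 170 x 96 x 24 mm, fixed flat, with a blue-floored open cut-out 12 mm deep: the cutters' outline 8 mm larger all round, long axis x, jaws at -x (36 mm wide), handles at +x (54 mm). The point is where the cutters' own point lies when home (18 mm above the bench), axes alike. A finger slot 56 mm wide, as deep, crosses the block here.
- seat_marker (a point): The marker's place: dark foam block 170 x 96 x 24 mm, fixed flat, with a blue-floored open cut-out 12 mm deep: a narrow trough 152 (y) x 28 mm; fits either way round. The point is where the marker's middle lies when home (18 mm above the bench), axes alike. A finger slot 56 mm wide, as deep, crosses the block here.
- seat_mould (a point): The mould's place: dark foam block 170 x 96 x 24 mm, fixed flat, with a blue-floored open cut-out 16 mm deep: a rectangle 81 (x) x 61 mm (y); block's long axis x. The point is where the mould's centre lies when it stands home (42 mm above the bench), axes alike; fits either way round. No finger slot.
- jar_mid (a point): Bystander: clear pellet jar with a red lid, 65 mm across, 99 mm high, standing loose at the left. The point is its middle, half-way up.
- sample_mid (a point): Bystander: pink moulded wheel, 52 mm diameter, 18 mm high with its sprue, lying loose at the right. The point is its middle, half-way up.

How it is judged:
At the end, for the whole second after the job is handed in: Each thing is down in its own cut-out: its point within 12 mm sideways and 4 mm in height of its seat's point, its long axis within 0.25 rad of the cut-out's, its z axis within 0.08 rad of vertical (spanner and cutters the right way round, by their off-centre points) (horizontal distance between wrench_mid and seat_wrench below 0.012 m and z of wrench_mid in the frame of seat_wrench between -0.004 and 0.004 m and angle between the y axis of wrench_mid and the y axis of seat_wrench, either way round below 0.25 rad and angle between each of wrench_mid, cutters_mid, marker_mid, mould_mid's own z axis and vertical below 0.08 rad and horizontal distance between cutters_mid and seat_cutters below 0.012 m and z of cutters_mid in the frame of seat_cutters between -0.004 and 0.004 m and angle between the x axis of cutters_mid and the x axis of seat_cutters, either way round below 0.25 rad and horizontal distance between marker_mid and seat_marker below 0.012 m and z of marker_mid in the frame of seat_marker between -0.004 and 0.004 m and angle between the y axis of marker_mid and the y axis of seat_marker, either way round below 0.25 rad and horizontal distance between mould_mid and seat_mould below 0.012 m and z of mould_mid in the frame of seat_mould between -0.004 and 0.004 m and angle between the x axis of mould_mid and the x axis of seat_mould, either way round below 0.25 rad); the robot touches nothing.
It fails at once if the pellet jar was pushed more than 20 mm or tipped (distance of jar_mid from where it was at the start of the episode above 0.02 m or angle between jar_mid's own z axis and vertical above 0.3 rad).
It fails at once if the pink moulded wheel was pushed more than 20 mm (distance of sample_mid from where it was at the start of the episode above 0.02 m).
It also fails if it takes over 90 s, if anything falls off the work surface, if the arm or the gripper's body presses on something with over 40 N, if the wrist force passes 120 N, or if a joint passes its speed limit or range.

## Working session

There is one attempt and no reset: what is moved stays moved. The work goes in short steps, Python scripts to look and compute and a tool call to move; the robot and the scene stay as the last step left them, time stands still between calls to the robot, and variables do not carry over. Pictures are saved under pics/ and viewed, at most 14 in all, crops included, and the job is handed in when it is done.

Besides the shell and the picture viewer there is one more tool, called in YAML: its name, and indented under it one key for each argument. jog_arm: Moves the arm, as the interface text tells. Its arguments: {"type":"object","properties":{"linear":{"type":"array","items":{"type":"array","items":{"type":"number"}}},"turn":{"type":"array","items":{"type":"number"}},"gripper":{"type":"number"}},"required":["linear","turn"]}

```bash
mkdir -p pics; ls
cat > h.py <<'E'
import numpy as np, cv2
from cell import arm
def snap(n,f=None):
    c=arm.camera(n)
    if f: cv2.imwrite('pics/'+f,c['color'][:,:,::-1])
    return c
def px2pt(c,u,v,z):
    K=c['camera_matrix'];x,y=(u-K[0,2])/K[0,0],(v-K[1,2])/K[1,1]
    r0=np.hypot(x,y);r=r0
    for _ in range(20): r=r0/(1+c['k1']*r*r)
    s=r/r0 if r0>0 else 1
    T=c['cam_to_world'];d=T[:3,:3]@np.array([x*s,-y*s,-1]);o=T[:3,3]
    return o+d*(z-o[2])/d[2]
def pt2px(c,p):
    T=c['cam_to_world'];q=T[:3,:3].T@(np.array(p)-T[:3,3]);x,y=q[0]/-q[2],-q[1]/-q[2]
    s=1+c['k1']*(x*x+y*y);K=c['camera_matrix'];return K[0,0]*x*s+K[0,2],K[1,1]*y*s+K[1,2]
E
python3 - <<'E'
from h import *
for n in('top','scene'):
    c=snap(n,n+'0.png');print(n,c['camera_matrix'],c['k1'],c['cam_to_world'].round(3))
s=arm.get_state();print({k:np.round(v,3) for k,v in s.items()})
E
```

```text
pics
top [[559.25047397   0.         317.39809595]
 [  0.         559.25047397 237.05034761]
 [  0.           0.           1.        ]] -0.04991343875263224 [[ 0.017  0.989 -0.148  0.331]
 [-1.     0.018  0.006  0.041]
 [ 0.009  0.148  0.989  1.296]
 [ 0.     0.     0.     1.   ]]
scene [[596.97853458   0.         323.10410687]
 [  0.         596.97853458 240.3764403 ]
 [  0.           0.           1.        ]] -0.05084305094419464 [[ 0.594  0.441 -0.673 -0.506]
 [-0.804  0.311 -0.506 -0.706]
 [-0.014  0.842  0.54   0.873]
 [ 0.     0.     0.     1.   ]]
{'time': np.float64(0.1), 'qpos': array([-1.288,  0.213, -0.035,  1.323, -0.   ,  1.571]), 'qvel': array([-0.   , -0.001,  0.002,  0.   ,  0.003, -0.   ]), 'joint_torque': array([-1.0000e-03, -6.8725e+01,  4.8781e+01,  1.2000e-02,  0.0000e+00,
       -0.0000e+00]), 'eef_pos': array([ 0.139, -0.48 ,  0.229]), 'tool_rot': array([ 0.99 ,  0.141, -0.   , -0.   ]), 'force': array([ 0.003, -0.212,  0.603]), 'torque': array([-0.013,  0.02 ,  0.022]), 'gripper_force': np.float64(0.0), 'width': np.float64(0.085)}
```

View pics/top0.png

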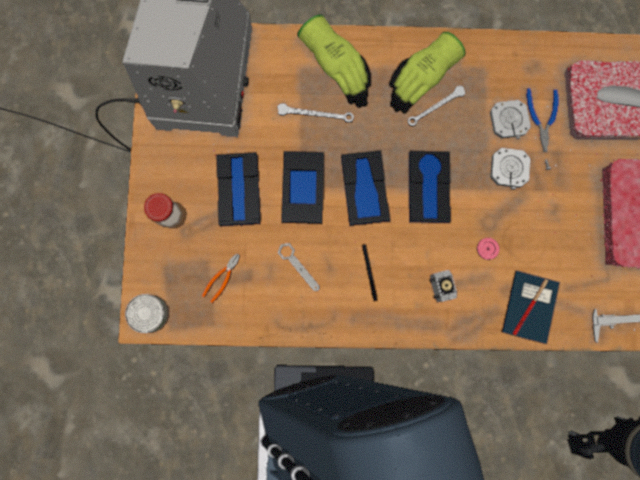

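View pics/scene0.png

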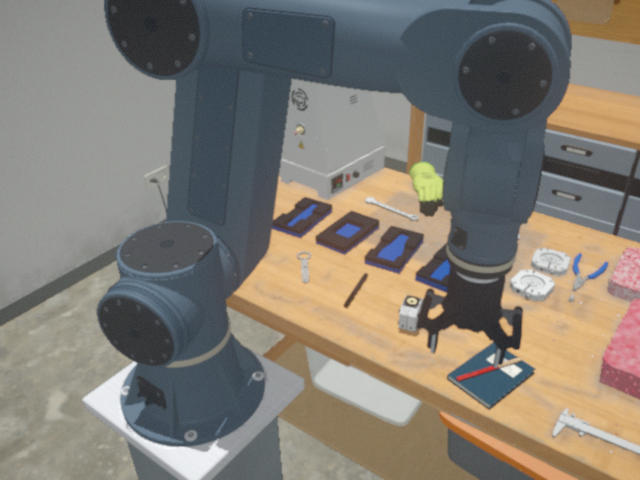

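The top view shows, left to right, the cutters (222,277), spanner (299,266), marker (370,272), mould (445,287) and wheel (488,248). The seats are marker (238,188), mould (303,187), cutters (365,187) and spanner (430,187). Next I'll measure by masks.

```bash
cat > meas.py <<'E'
from h import *
def comp(m,box):
    x0,y0,x1,y1=box;q=np.zeros_like(m);q[y0:y1,x0:x1]=m[y0:y1,x0:x1]
    cs,_=cv2.findContours(q,cv2.RETR_EXTERNAL,cv2.CHAIN_APPROX_NONE)
    return max(cs,key=cv2.contourArea)
def rect(c,cn,z):
    p=np.array([px2pt(c,u,v,z)[:2] for u,v in cn[:,0].astype(float)],np.float32)
    (cx,cy),(w,h),a=cv2.minAreaRect(p)
    if w<h: w,h,a=h,w,a+90
    return np.round([cx,cy,w*1000,h*1000],4),round((a+90)%180-90,1),p   # a: long axis dir deg from world x
def masks(img):
    H,S,V=cv2.split(cv2.cvtColor(img,cv2.COLOR_RGB2HSV))
    return H,S,V
E
python3 - <<'E'
from meas import *
c=snap('top');H,S,V=masks(c['color'])
blue=((H>100)&(H<130)&(S>120)&(V>60)).astype(np.uint8)
orange_bg=((H>5)&(H<22)&(S>70)).astype(np.uint8)
non=1-orange_bg
foam=(V<60).astype(np.uint8)
for n,b,z in [('marker',(210,145,265,230),.012),('mould',(275,145,330,230),.008),('cutters',(335,145,395,230),.012),('wrench',(402,145,460,230),.016)]:
    r=rect(c,comp(blue,b),z);print('seat',n,r[0],r[1])
    r=rect(c,comp(((foam|blue)>0).astype(np.uint8),b),.024);print('  foam',r[0],r[1])
grey=((S<75)&(V>60)).astype(np.uint8)
dark=(V<60).astype(np.uint8)
r=rect(c,comp(dark,(350,238,390,310)),.006);print('marker',r[0],r[1])
r=rect(c,comp(non,(270,235,330,300)),.002);print('wrench',r[0],r[1])
r=rect(c,comp(non,(425,260,465,310)),.034);print('mould',r[0],r[1])
r=rect(c,comp(non,(470,230,505,265)),.009);print('wheel',r[0],r[1])
a=cv2.resize(c['color'][235:310,195:335],None,fx=5,fy=5,interpolation=cv2.INTER_CUBIC)
b=cv2.resize(c['color'][140:235,400:505],None,fx=0.01,fy=.01)
d=cv2.resize(c['color'][250:310,345:485],None,fx=5,fy=5,interpolation=cv2.INTER_CUBIC)[:225]
cv2.imwrite('pics/crop1.png',np.vstack([a,d])[:600,:,::-1])
E
```

```text
seat marker [  0.636    0.2228 152.3581  30.6598] 2.4
  foam [  0.6324   0.2196 168.5815  94.1305] 4.4
seat mould [6.4420e-01 7.0100e-02 8.0000e+01 6.3578e+01] 1.0
  foam [6.397000e-01 6.910000e-02 1.677281e+02 9.253410e+01] -0.2
seat cutters [ 6.443000e-01 -7.680000e-02  1.433926e+02  5.707830e+01] 7.9
  foam [ 6.413000e-01 -7.590000e-02  1.684825e+02  9.314290e+01] 7.5
seat wrench [  0.6499  -0.2307 154.7589  54.9319] 1.1
  foam [  0.6471  -0.2265 168.9388  94.7841] -0.5
marker [ 4.452000e-01 -8.830000e-02  1.279016e+02  7.715600e+00] 11.6
wrench [4.510000e-01 7.800000e-02 1.344745e+02 3.489750e+01] 35.4
mould [ 0.4139 -0.2539 65.9425 50.8835] 14.8
wheel [ 0.504  -0.366  52.2544 49.4768] -89.0
```

View pics/crop1.png

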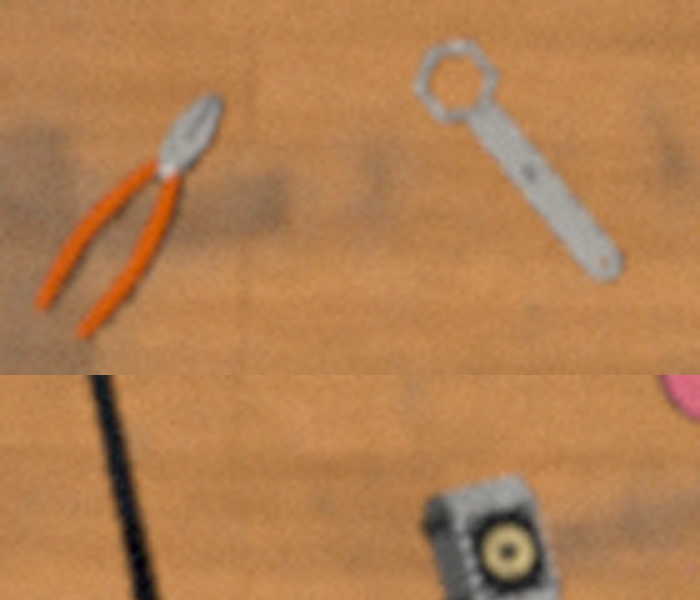

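The crop shows the spanner's ring up-left and its bar end down-right, and the cutters' jaws up-right. The mould needs a closer look for its plate direction.

Run:
```python
from meas import *
c=snap('top');s=snap('scene')
f=lambda i,x,y,w,h:cv2.resize(i['color'][y:y+h,x:x+w],None,fx=8,fy=8,interpolation=cv2.INTER_CUBIC)
cv2.imwrite('pics/mould.png',np.hstack([f(c,422,260,48,56),f(s,385,280,50,56)])[:,:,::-1])
H,S,V=masks(c['color'])
o=((H>3)&(H<14)&(S>190)).astype(np.uint8)[:, :];o[:, :195]=0;o[:,250:]=0;o[:235]=0;o[310:]=0
g=((S<90)&(V>70)).astype(np.uint8);g[:, :222]=0;g[:,245:]=0;g[:250]=0;g[275:]=0
v,u=np.nonzero(o|g);P=np.array([px2pt(c,a,b,.006)[:2] for a,b in zip(u,v)],np.float32)
cn=P[:,None];(cx,cy),wh,a=cv2.minAreaRect(cn);print('cutters',cx,cy,wh,a)
v,u=np.nonzero(o);print('orange centroid',np.mean([px2pt(c,a,b,.006) for a,b in zip(u,v)],0),len(u))
v,u=np.nonzero(g);print('grey centroid',np.mean([px2pt(c,a,b,.006) for a,b in zip(u,v)],0),len(u))
print('spanner ring',px2pt(c,286.4,251,.004),'end',px2pt(c,316.3,288.8,.004))
```

```text
cutters 0.4295234680175781 0.25075188279151917 (0.036200426518917084, 0.12375986576080322) 58.1610107421875
orange centroid [0.41124429 0.26142684 0.006     ] 232
grey centroid [0.46312249 0.22841247 0.006     ] 120
spanner ring [0.49043321 0.10451354 0.004     ] end [0.40392955 0.0334715  0.004     ]
```

View pics/mould.png

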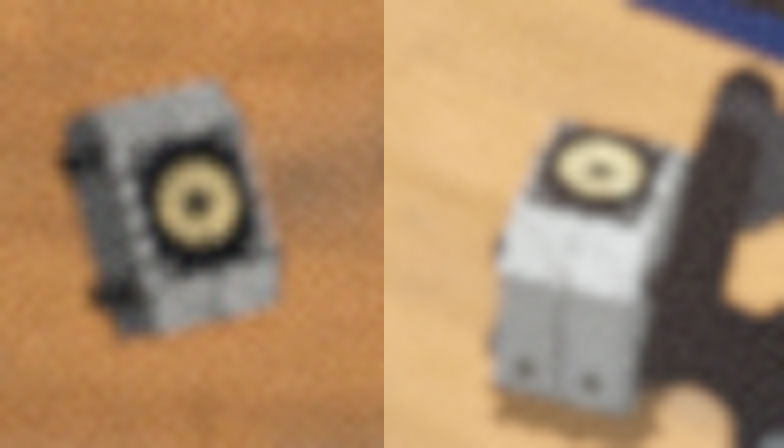

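Run:
```python
from meas import *
print(arm.tcp_to_tips)
c=snap('top');H,S,V=masks(c['color'])
print('mould top',px2pt(c,446.9,285.25,.068))
m=((S<110)&(V>60)).astype(np.uint8)
cn=comp(m,(270,235,330,300));p=rect(c,cn,.003)[2]
q=np.zeros_like(m);cv2.drawContours(q,[cn],-1,1,-1)
v,u=np.nonzero(q);P=np.array([px2pt(c,a,b,.003)[:2] for a,b in zip(u,v)])
d=np.array([np.cos(np.radians(39)),np.sin(np.radians(39))])
for _ in range(4):
    t=P@d;B=P[(t<t.min()+.085)&(t>t.min()+.008)];vx,vy,x0,y0=cv2.fitLine(B.astype(np.float32),2,0,.01,.01).ravel();d=np.array([vx,vy])*np.sign(vx)
t=P@d;pt=np.array([x0,y0]);n=np.array([-d[1],d[0]])
e=(t.max()+t.min())/2
print('spanner len',t.max()-t.min(),'ang',np.degrees(np.arctan2(d[1],d[0])),'point',d*(e-.020)+n*(pt@n))
v,u=np.nonzero((V[238:310,350:390]<60));P=np.array([px2pt(c,a+350,b+238,.008)[:2] for a,b in zip(u,v)],np.float32)
print('marker',P.mean(0),cv2.fitLine(P,2,0,.01,.01).ravel())
```

```text
0.019
mould top [ 0.4128044  -0.25365673  0.068     ]
spanner len 0.13740516376526357 ang 40.16231 point [0.43829901 0.06116209]
marker [ 0.44204435 -0.08851775] [ 0.9777498   0.20977448  0.44204447 -0.08851773]
```

```bash
cat > go.py <<'E'
import sys
from h import *
# go.py x y z yaw(deg): turn units first, then linear units in turned frame
def plan(x,y,z,yaw):
    s=arm.get_state();q=s['tool_rot'];th=np.degrees(2*np.arctan2(q[1],q[0]))
    turn=(th-yaw+180)%360-180
    d=np.array([x,y,z])-s['eef_pos'];a=np.radians(yaw)
    L=np.array([d[0]*np.cos(a)+d[1]*np.sin(a),d[0]*np.sin(a)-d[1]*np.cos(a),-d[2]])/.03
    print('pos',s['eef_pos'].round(4),'yaw',round(th,2),'w',round(s['width'],4),'t',round(s['time'],1),'q6',s['qpos'][5].round(2))
    print('turn',round(turn/5,2),'lin',L.round(2))
if __name__=='__main__': plan(*map(float,sys.argv[1:]))
E
python3 go.py .413 -.2535 .13 14
```

```text
pos [ 0.1395 -0.48    0.2296] yaw 16.2 w 0.0852 t 0.3 q6 1.57
turn 0.44 lin [10.67 -5.12  3.32]
```

jog_arm:
  linear:
    - [0,0,0]
    - [1,-0.5,0]
    - [1,-0.5,0]
    - [1,-0.5,0]
    - [1,-0.5,0]
    - [1,-0.5,0]
    - [1,-0.5,0.3]
    - [1,-0.5,1]
    - [1,-0.5,1]
    - [1,-0.5,1]
  turn: [0.44,0,0,0,0,0,0,0,0,0]
  gripper: 0

```text
time: 1.3
eef_pos: [0.3698, -0.2828, 0.1298]
tool_rot: [0.993, 0.122, 0.0, 0.0]
force: [0.0, -0.9, -0.2]
width: 0.0852
gripper_force: 0.0
```

jog_arm:
  linear:
    - [0.9,-0.4,0]
    - [0.7,-0.2,0]
    - [0,0,0]
    - [0,0,0]
  turn: [0,0,0,0]

```text
time: 1.7
eef_pos: [0.4111, -0.2545, 0.1306]
tool_rot: [0.992, 0.122, -0.0, -0.0]
force: [0.1, -0.3, 0.3]
width: 0.0853
gripper_force: 0.0
```

Run:
```python
from h import *
from go import plan
plan(.413,-.2535,.044,14)
c=snap('top','m1.png');s=snap('scene')
f=lambda i,x,y,w,h:cv2.resize(i['color'][y:y+h,x:x+w],None,fx=4,fy=4,interpolation=cv2.INTER_CUBIC)
cv2.imwrite('pics/m1.png',np.hstack([f(c,390,240,95,100),f(s,350,200,100,100)])[:,:,::-1])
```

```text
pos [ 0.4111 -0.2545  0.1306] yaw 14.06 w 0.0853 t 1.7 q6 2.34
turn 0.01 lin [ 0.07 -0.02  2.89]
```

View pics/m1.png

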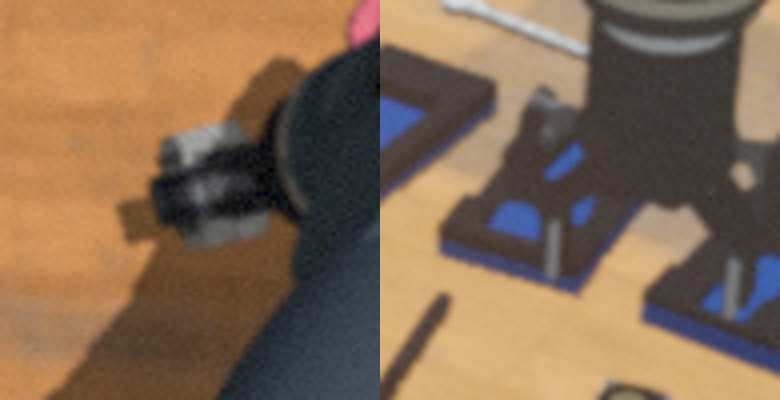

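The fingers straddle the mould in both views, so I'll descend and grip.

jog_arm:
  linear:
    - [0.07,0,0.9]
    - [0,0,0.9]
    - [0,0,0.7]
    - [0,0,0.35]
    - [0,0,0]
  turn: [0,0,0,0,0]

```text
time: 2.3
eef_pos: [0.412, -0.2542, 0.0444]
tool_rot: [0.993, 0.121, -0.001, -0.001]
force: [-0.6, -1.1, 1.0]
width: 0.0858
gripper_force: 0.0
```

jog_arm:
  linear:
    - [0,0,0]
    - [0,0,0]
    - [0,0,0]
    - [0,0,0]
    - [0,0,0]
    - [0,0,0]
    - [0,0,0]
    - [0,0,0]
    - [0,0,0]
    - [0,0,0]
  turn: [0,0,0,0,0,0,0,0,0,0]
  gripper: 255

```text
time: 3.3
eef_pos: [0.4135, -0.2542, 0.0461]
tool_rot: [0.993, 0.122, 0.001, 0.0]
force: [-2.5, 3.2, 11.9]
width: 0.0349
gripper_force: 58.3
```

jog_arm:
  linear:
    - [0,0,-0.5]
    - [0,0,-1]
    - [0,0,-1]
    - [0,0,-1]
    - [0,0,0]
  turn: [0,0,0,0,0]

```text
time: 3.8
eef_pos: [0.4147, -0.2552, 0.1538]
tool_rot: [0.993, 0.122, 0.002, 0.002]
force: [0.4, -0.3, -5.2]
width: 0.035
gripper_force: 61.6
```

```bash
python3 go.py .642 .07 .14 0.3; python3 -c "
from h import *
s=arm.get_state();print(s['force'],s['gripper_force'])"
```

```text
pos [ 0.4147 -0.2552  0.1538] yaw 14.01 w 0.035 t 3.8 q6 2.35
turn 2.74 lin [  7.63 -10.8    0.46]
[ 0.43534971 -0.34251482 -5.1689065 ] 61.59242895897478
```

jog_arm:
  linear:
    - [0,0,0]
    - [0,0,0]
    - [0,0,0]
    - [0.7,-1,0]
    - [0.7,-1,0]
    - [0.7,-1,0]
    - [0.7,-1,0]
    - [0.7,-1,0]
    - [0.7,-1,0]
    - [0.7,-1,0]
  turn: [0.9,0.9,0.94,0,0,0,0,0,0,0]

```text
time: 4.8
eef_pos: [0.5592, -0.042, 0.1492]
tool_rot: [1.0, 0.003, -0.001, -0.0]
force: [1.0, -1.0, -3.8]
width: 0.0346
gripper_force: 61.6
```

jog_arm:
  linear:
    - [0.7,-1,0]
    - [0.7,-1,0]
    - [0.7,-1,0]
    - [0.6,-0.8,0.4]
    - [0,0,0]
    - [0,0,0]
  turn: [0,0,0,0,0,0]

```text
time: 5.4
eef_pos: [0.6387, 0.0432, 0.1372]
tool_rot: [1.0, 0.028, -0.002, -0.012]
force: [-0.5, -0.6, -3.7]
width: 0.0347
gripper_force: 61.7
```

Run:
```python
from h import *
from go import plan
plan(.642,.07,.055,0.3)
c=snap('top');s=snap('scene')
f=lambda i,x,y,w,h:cv2.resize(i['color'][y:y+h,x:x+w],None,fx=4,fy=4,interpolation=cv2.INTER_CUBIC)
cv2.imwrite('pics/m2.png',np.hstack([f(c,260,140,95,100),f(s,290,140,100,100)])[:,:,::-1])
```

```text
pos [0.6387 0.0432 0.1372] yaw 3.24 w 0.0347 t 5.4 q6 3.14
turn 0.59 lin [ 0.12 -0.89  2.74]
```

View pics/m2.png

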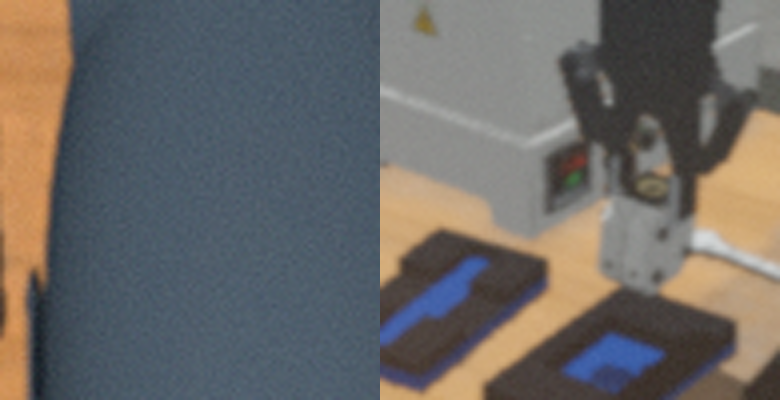

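Joint 6 has hit its limit. I'll turn the tool half round (the mould fits either way) to get back mid-range.

jog_arm:
  linear:
    - [0,0,0]
    - [0,0,0]
    - [0,0,0]
    - [0,0,0]
    - [0,0,0]
    - [0,0,0]
    - [0,0,0]
    - [0,0,0]
    - [0,0,0]
    - [0,0,0]
  turn: [-0.5,-1,-1,-1,-1,-1,-1,-1,-1,-1]

```text
time: 6.5
eef_pos: [0.639, 0.0424, 0.1393]
tool_rot: [0.903, 0.43, 0.005, -0.011]
force: [-0.1, 0.7, -4.0]
width: 0.035
gripper_force: 61.6
```

jog_arm:
  linear:
    - [0,0,0]
    - [0,0,0]
    - [0,0,0]
    - [0,0,0]
    - [0,0,0]
    - [0,0,0]
    - [0,0,0]
    - [0,0,0]
    - [0,0,0]
    - [0,0,0]
  turn: [-1,-1,-1,-1,-1,-1,-1,-1,-1,-1]

```text
time: 7.5
eef_pos: [0.639, 0.0424, 0.1392]
tool_rot: [0.637, 0.771, 0.009, -0.008]
force: [-0.3, 0.2, -4.6]
width: 0.0345
gripper_force: 61.6
```

jog_arm:
  linear:
    - [0,0,0]
    - [0,0,0]
    - [0,0,0]
    - [0,0,0]
    - [0,0,0]
    - [0,0,0]
    - [0,0,0]
    - [0,0,0]
    - [0,0,0]
    - [0,0,0]
  turn: [-1,-1,-1,-1,-1,-1,-1,-1,-1,-1]

```text
time: 8.5
eef_pos: [0.639, 0.0424, 0.1392]
tool_rot: [0.251, 0.968, 0.012, -0.004]
force: [0.7, 0.3, -4.4]
width: 0.035
gripper_force: 61.6
```

```bash
python3 go.py .642 .07 .14 180.3
```

```text
pos [0.639  0.0424 0.1392] yaw 150.88 w 0.035 t 8.5 q6 0.56
turn -5.88 lin [-0.11  0.92 -0.03]
```

jog_arm:
  linear:
    - [0,0,0]
    - [0,0,0]
    - [0,0,0]
    - [0,0,0]
    - [0,0,0]
    - [0,0,0]
    - [-0.05,0.45,0]
    - [-0.06,0.47,0]
    - [0,0,0]
    - [0,0,0]
  turn: [-1,-1,-1,-1,-1,-0.88,0,0,0,0]

```text
time: 9.5
eef_pos: [0.6425, 0.0714, 0.1395]
tool_rot: [-0.001, 1.0, 0.012, -0.001]
force: [0.4, -1.0, -4.9]
width: 0.0346
gripper_force: 61.6
```

Run:
```python
from h import *
from go import plan
plan(.642,.07,.055,180.3)
from scipy.spatial.transform import Rotation as R
s=arm.get_state();print(s['tool_rot'],R.from_quat(s['tool_rot']).as_matrix().round(3))
c=snap('top');s=snap('scene')
f=lambda i,x,y,w,h:cv2.resize(i['color'][y:y+h,x:x+w],None,fx=4,fy=4,interpolation=cv2.INTER_CUBIC)
cv2.imwrite('pics/m3.png',np.hstack([f(s,290,140,120,120)])[:,:,::-1])
```

```text
pos [0.6425 0.0714 0.1395] yaw 180.13 w 0.0346 t 9.5 q6 0.1
turn -0.03 lin [ 0.02 -0.05  2.82]
[-1.10203035e-03  9.99926519e-01  1.20492328e-02 -7.47249609e-04] [[-1.    -0.002 -0.002]
 [-0.002  1.     0.024]
 [ 0.001  0.024 -1.   ]]
```

View pics/m3.png

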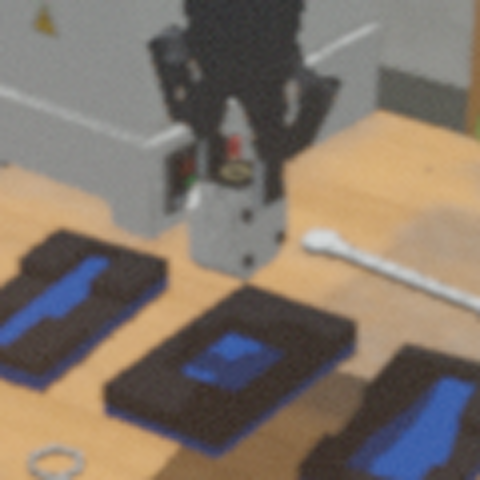

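jog_arm:
  linear:
    - [0,-0.12,0.8]
    - [0,0,0.8]
    - [0,0,0.6]
    - [0,0,0.4]
    - [0,0,0.1]
    - [0,0,0]
    - [0,0,0]
  turn: [0,0,0,0,0,0,0]

```text
time: 10.3
eef_pos: [0.6431, 0.069, 0.0594]
tool_rot: [-0.001, 1.0, 0.012, -0.0]
force: [-0.3, 0.3, -4.3]
width: 0.0345
gripper_force: 61.6
```

jog_arm:
  linear:
    - [0,0,0.08]
    - [0,0,0.04]
    - [0,0,0]
  turn: [0,0,0]

```text
time: 10.6
eef_pos: [0.6425, 0.0691, 0.0548]
tool_rot: [-0.001, 1.0, 0.012, -0.001]
force: [-0.2, 0.7, -4.3]
width: 0.0349
gripper_force: 61.7
```

jog_arm:
  linear:
    - [0,0,0.04]
    - [0,0,0]
  turn: [0,0]

```text
time: 10.8
eef_pos: [0.6427, 0.0692, 0.054]
tool_rot: [-0.001, 1.0, 0.012, -0.0]
force: [-0.5, -0.7, -0.0]
width: 0.035
gripper_force: 62.1
```

jog_arm:
  linear:
    - [0,0,0]
    - [0,0,0]
    - [0,0,0]
    - [0,0,0]
    - [0,0,0]
    - [0,0,0]
    - [0,0,0]
    - [0,0,0]
  turn: [0,0,0,0,0,0,0,0]
  gripper: 0

```text
time: 11.6
eef_pos: [0.6424, 0.0692, 0.0535]
tool_rot: [-0.001, 1.0, 0.012, -0.001]
force: [0.1, 0.1, -0.1]
width: 0.0855
gripper_force: 0.0
```

jog_arm:
  linear:
    - [0,0,-0.4]
    - [0,0,-0.8]
    - [0,0,-1]
    - [0,0,-1]
    - [0,0,0]
  turn: [0,0,0,0,0]

```text
time: 12.1
eef_pos: [0.6447, 0.0669, 0.1549]
tool_rot: [-0.001, 1.0, 0.012, 0.003]
force: [0.3, -0.5, 0.5]
width: 0.0855
gripper_force: 0.0
```

```bash
python3 go.py .4385 .061 .12 130.2; python3 go.py .4385 .061 .12 220.2
```

```text
pos [0.6447 0.0669 0.1549] yaw 180.13 w 0.0855 t 12.1 q6 0.09
turn 9.99 lin [ 4.28 -5.38  1.16]
pos [0.6447 0.0669 0.1549] yaw 180.13 w 0.0855 t 12.1 q6 0.09
turn -8.01 lin [5.38 4.28 1.16]
```

```bash
cat > go.py <<'E'
import sys
from h import *
from scipy.spatial.transform import Rotation as R
# go.py x y z yaw(deg): turn units first, then linear units in the turned frame
def plan(x,y,z,yaw):
    s=arm.get_state();q=s['tool_rot'];th=np.degrees(2*np.arctan2(q[1],q[0]))
    turn=(th-yaw+180)%360-180
    M=R.from_quat(q)*R.from_euler('z',turn,degrees=True)
    L=M.inv().apply(np.array([x,y,z])-s['eef_pos'])/.03
    print('pos',s['eef_pos'].round(4),'yaw',round(th,2),'w',round(s['width'],4),'t',round(s['time'],1),'q6',s['qpos'][5].round(2))
    print('turn',round(turn/5,2),'lin',L.round(2))
if __name__=='__main__': plan(*map(float,sys.argv[1:]))
E
python3 go.py .4385 .061 .06 220.2
```

```text
pos [0.6447 0.0669 0.1549] yaw 180.13 w 0.0855 t 12.1 q6 0.09
turn -8.01 lin [5.44 4.24 3.12]
```

jog_arm:
  linear:
    - [0,0,0]
    - [0,0,0]
    - [0,0,0]
    - [0,0,0]
    - [0,0,0]
    - [0,0,0]
    - [0,0,0]
    - [0,0,0]
    - [1,0.8,0]
    - [1,0.8,0]
  turn: [-1,-1,-1,-1,-1,-1,-1,-1,0,0]

```text
time: 13.1
eef_pos: [0.5649, 0.0648, 0.149]
tool_rot: [-0.343, 0.939, 0.012, 0.003]
force: [0.1, 0.1, 1.1]
width: 0.0851
gripper_force: 0.0
```

jog_arm:
  linear:
    - [1,0.8,0]
    - [1,0.8,0]
    - [1,0.8,0.5]
    - [0.4,0.3,0.8]
    - [0,0,0.8]
    - [0,0,0.7]
    - [0,0,0]
    - [0,0,0]
  turn: [0,0,0,0,0,0,0,0]

```text
time: 13.9
eef_pos: [0.4355, 0.0631, 0.0663]
tool_rot: [-0.343, 0.939, 0.012, 0.003]
force: [0.3, 0.4, -0.1]
width: 0.0854
gripper_force: 0.0
```

Run:
```python
from h import *
from go import plan
plan(.4385,.061,.022,220.2)
c=snap('top');s=snap('scene')
f=lambda i,x,y,w,h:cv2.resize(i['color'][y:y+h,x:x+w],None,fx=4,fy=4,interpolation=cv2.INTER_CUBIC)
cv2.imwrite('pics/s1.png',np.hstack([f(c,260,140,95,150),f(s,250,170,100,150)])[:,:,::-1])
```

```text
pos [0.4355 0.0631 0.0663] yaw 220.13 w 0.0854 t 13.9 q6 -0.57
turn -0.01 lin [-0.01 -0.15  1.48]
```

View pics/s1.png

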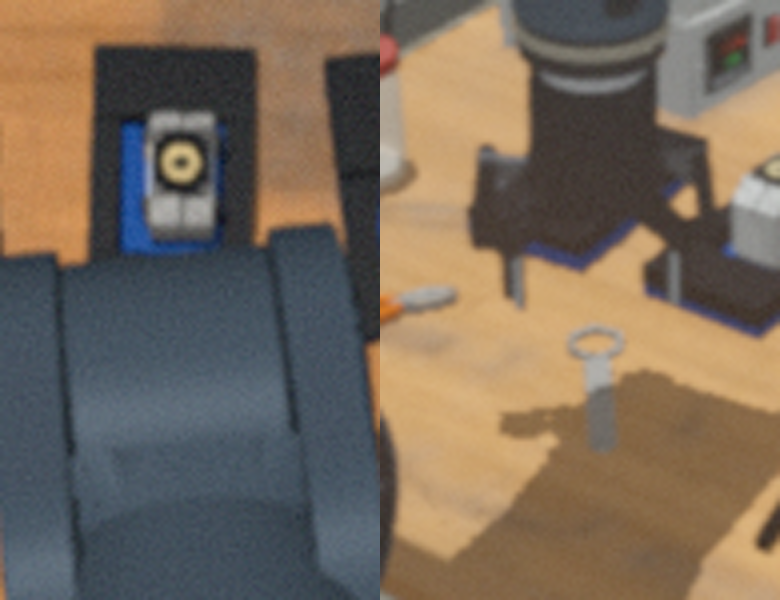

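The mould stands upright in its seat, and the fingers straddle the spanner bar. Descending and gripping.

jog_arm:
  linear:
    - [0,-0.15,0.5]
    - [0,0,0.5]
    - [0,0,0.3]
    - [0,0,0.2]
    - [0,0,0]
    - [0,0,0]
  turn: [0,0,0,0,0,0]

```text
time: 14.6
eef_pos: [0.4386, 0.0608, 0.0211]
tool_rot: [-0.343, 0.939, 0.012, 0.004]
force: [-0.3, -0.1, 0.3]
width: 0.0851
gripper_force: 0.0
```

jog_arm:
  linear:
    - [0,0,0]
    - [0,0,0]
    - [0,0,0]
    - [0,0,0]
    - [0,0,0]
    - [0,0,0]
    - [0,0,0]
    - [0,0,0]
    - [0,0,0]
    - [0,0,0]
  turn: [0,0,0,0,0,0,0,0,0,0]
  gripper: 255

```text
time: 15.6
eef_pos: [0.4383, 0.0608, 0.0207]
tool_rot: [-0.343, 0.939, 0.012, 0.003]
force: [0.6, 0.5, -0.2]
width: -0.0002
gripper_force: 0.0
```

Closed empty, so I'll look.

Run:
```python
from h import *
s=snap('scene');print(pt2px(s,[.4383,.0608,.0017]))
cv2.imwrite('pics/s2.png',cv2.resize(s['color'][230:330,240:370],None,fx=6,fy=6,interpolation=cv2.INTER_CUBIC)[:,:,::-1])
```

```text
(np.float64(305.96330781844676), np.float64(271.65466652627794))
```

View pics/s2.png

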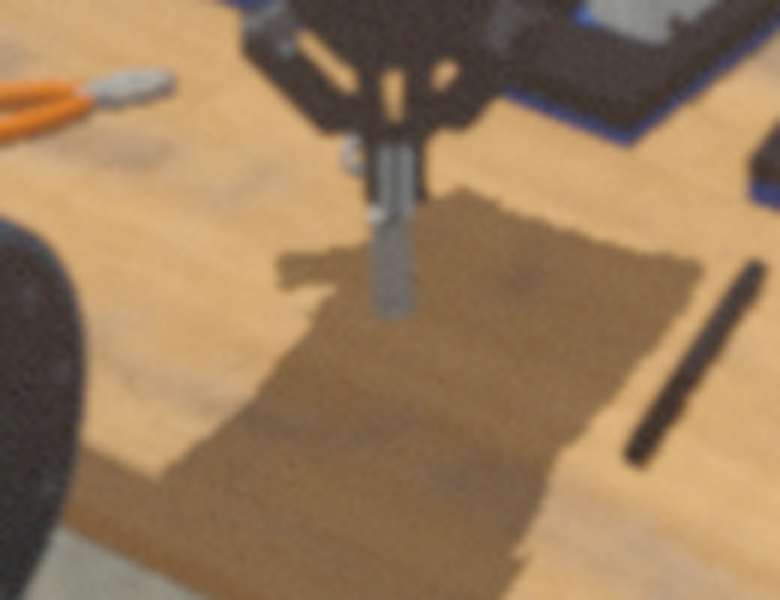

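The fingers closed just above the spanner, which hasn't moved, so the tips are higher than assumed. I'll feel down gently to calibrate the tip height.

jog_arm:
  linear:
    - [0,0,0.05]
    - [0,0,0.05]
    - [0,0,0]
  turn: [0,0,0]

```text
time: 15.95
eef_pos: [0.4381, 0.0608, 0.0174]
tool_rot: [-0.343, 0.939, 0.012, 0.003]
force: [1.1, 0.6, -0.3]
width: 0.0001
gripper_force: 0.0
```

jog_arm:
  linear:
    - [0,0,0.05]
    - [0,0,0]
  turn: [0,0]

```text
time: 16.15
eef_pos: [0.4382, 0.0609, 0.016]
tool_rot: [-0.343, 0.939, 0.012, 0.003]
force: [0.2, -0.5, -0.2]
width: 0.0003
gripper_force: 0.0
```

jog_arm:
  linear:
    - [0,0,0.05]
    - [0,0,0]
  turn: [0,0]

```text
time: 16.35
eef_pos: [0.4382, 0.0609, 0.0145]
tool_rot: [-0.343, 0.939, 0.012, 0.003]
force: [0.2, -0.3, 0.4]
width: -0.0001
gripper_force: 0.0
```

jog_arm:
  linear:
    - [0,0,0.05]
    - [0,0,0]
  turn: [0,0]

```text
time: 16.55
eef_pos: [0.4382, 0.0609, 0.013]
tool_rot: [-0.343, 0.939, 0.012, 0.003]
force: [-0.2, -0.3, 0.9]
width: 0.0002
gripper_force: 0.0
```

jog_arm:
  linear:
    - [0,0,0.05]
    - [0,0,0]
  turn: [0,0]

```text
time: 16.75
eef_pos: [0.4381, 0.061, 0.0115]
tool_rot: [-0.343, 0.939, 0.012, 0.003]
force: [0.5, -0.7, -0.7]
width: -0.0
gripper_force: 0.0
```

jog_arm:
  linear:
    - [0,0,0.05]
    - [0,0,0]
  turn: [0,0]

```text
time: 16.95
eef_pos: [0.4382, 0.061, 0.01]
tool_rot: [-0.343, 0.939, 0.012, 0.003]
force: [1.1, -0.0, -0.0]
width: -0.0001
gripper_force: 0.0
```

jog_arm:
  linear:
    - [0,0,0.05]
    - [0,0,0]
  turn: [0,0]

```text
time: 17.15
eef_pos: [0.4382, 0.061, 0.0085]
tool_rot: [-0.343, 0.939, 0.012, 0.003]
force: [0.4, 0.0, -0.1]
width: -0.0
gripper_force: 0.0
```

Run:
```python
from h import *
s=snap('scene');print(arm.get_state()['eef_pos'],[pt2px(s,[.4383,.0608,z]) for z in(0,.004,.01,.015)])
cv2.imwrite('pics/s3.png',cv2.resize(s['color'][240:290,275:340],None,fx=12,fy=12,interpolation=cv2.INTER_CUBIC)[:,:,::-1])
```

```text
[0.4382228  0.06103967 0.00858091] [(np.float64(305.98361221752367), np.float64(272.20669094252105)), (np.float64(305.9357994988675), np.float64(270.9067168440586)), (np.float64(305.8638341913778), np.float64(268.94960742967567)), (np.float64(305.80363638154586), np.float64(267.3120983678532))]
```

View pics/s3.png

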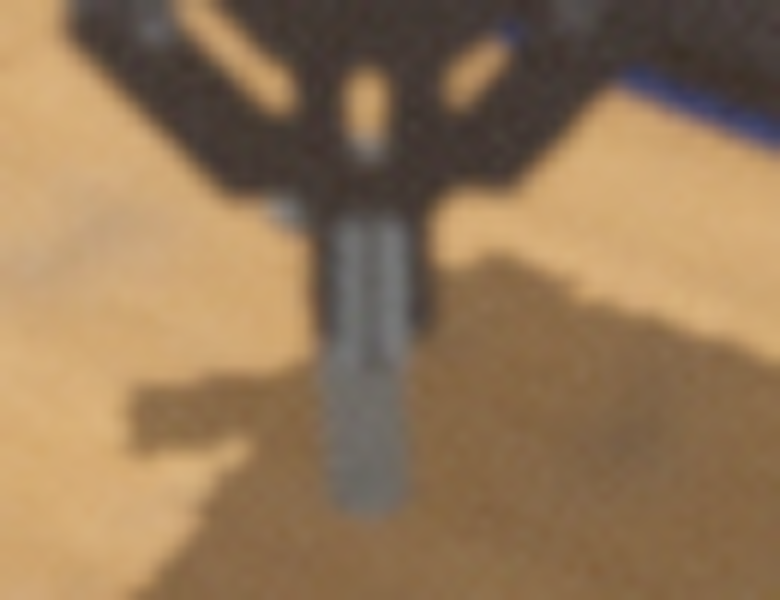

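jog_arm:
  linear:
    - [0,0,0.04]
    - [0,0,0]
  turn: [0,0]

```text
time: 17.4
eef_pos: [0.4382, 0.0611, 0.0073]
tool_rot: [-0.343, 0.939, 0.012, 0.003]
force: [0.2, -0.3, 0.6]
width: -0.0002
gripper_force: 0.0
```

jog_arm:
  linear:
    - [0,0,0.04]
    - [0,0,0]
  turn: [0,0]

```text
time: 17.6
eef_pos: [0.4382, 0.0611, 0.0061]
tool_rot: [-0.343, 0.939, 0.012, 0.003]
force: [-0.7, 0.8, 0.0]
width: -0.0003
gripper_force: 0.0
```

jog_arm:
  linear:
    - [0,0,0.04]
    - [0,0,0]
  turn: [0,0]

```text
time: 17.8
eef_pos: [0.4382, 0.0611, 0.0049]
tool_rot: [-0.343, 0.939, 0.012, 0.003]
force: [-0.2, 0.2, 0.1]
width: 0.0003
gripper_force: 0.0
```

jog_arm:
  linear:
    - [0,0,0.04]
    - [0,0,0]
  turn: [0,0]

```text
time: 18.0
eef_pos: [0.4382, 0.0611, 0.0037]
tool_rot: [-0.343, 0.939, 0.012, 0.003]
force: [-0.6, -0.2, 0.4]
width: -0.0001
gripper_force: 0.0
```

jog_arm:
  linear:
    - [0,0,0.04]
    - [0,0,0]
  turn: [0,0]

```text
time: 18.2
eef_pos: [0.4383, 0.0612, 0.0026]
tool_rot: [-0.343, 0.939, 0.012, 0.003]
force: [-0.2, 0.0, -0.2]
width: 0.0
gripper_force: 0.0
```

Run:
```python
from h import *
s=snap('scene');print(arm.get_state()['eef_pos'],arm.get_state()['force'],arm.get_state()['joint_torque'])
cv2.imwrite('pics/s4.png',cv2.resize(s['color'][240:290,275:340],None,fx=12,fy=12,interpolation=cv2.INTER_CUBIC)[:,:,::-1])
```

```text
[0.43828234 0.06119244 0.00262028] [-0.4691723   0.19253343  0.59151525] [ 2.09680969e-03 -6.34966207e+01  3.78897750e+01 -1.05921014e-01
  1.21105313e-01  4.36586133e-04]
```

View pics/s4.png

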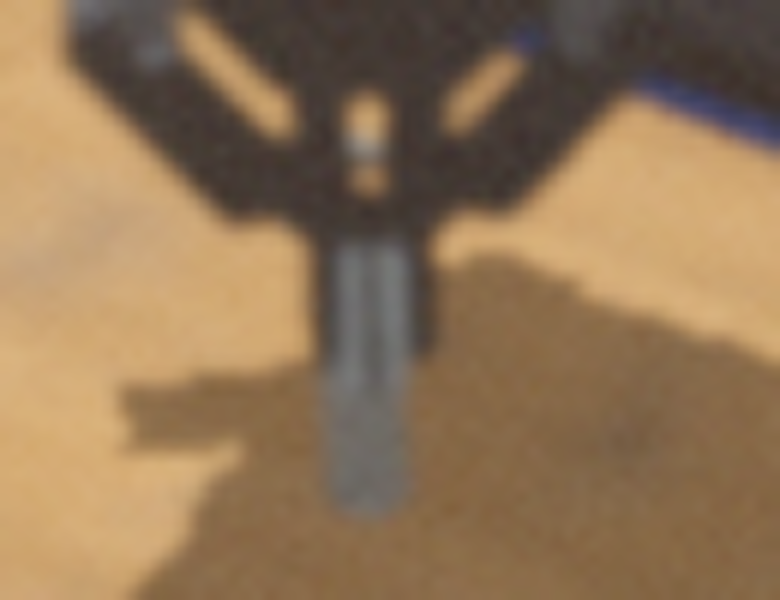

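Run:
```python
from h import *
s=snap('scene')
for z in (0,.004,.008,.012,.016):print(z,np.round(pt2px(s,[.4383-.0084,.0612-.0071,z]),1))
```

```text
0 [306.  274.7]
0.004 [306.  273.4]
0.008 [305.9 272.1]
0.012 [305.9 270.8]
0.016 [305.8 269.5]
```

jog_arm:
  linear:
    - [0,0,0.06]
    - [0,0,0]
  turn: [0,0]

```text
time: 18.5
eef_pos: [0.4384, 0.0612, 0.0021]
tool_rot: [-0.343, 0.939, 0.011, 0.004]
force: [-13.0, -2.6, 37.7]
width: -0.0001
gripper_force: 19.2
```

jog_arm:
  linear:
    - [0,0,0.06]
    - [0,0,0]
  turn: [0,0]

```text
time: 18.7
eef_pos: [0.4386, 0.0612, 0.0019]
tool_rot: [-0.343, 0.939, 0.011, 0.004]
force: [-26.9, -6.6, 85.8]
width: 0.0002
gripper_force: 42.7
```

Contact comes at TCP z≈0.0024 on the 4 mm spanner, so the closed tips really sit about 2 mm above the reported TCP. Lifting right away and regripping deeper.

jog_arm:
  linear:
    - [0,0,-0.1]
    - [0,0,-0.3]
    - [0,0,-0.4]
    - [0,0,0]
  turn: [0,0,0,0]

```text
time: 19.1
eef_pos: [0.4392, 0.0608, 0.0243]
tool_rot: [-0.343, 0.939, 0.011, 0.004]
force: [-0.4, 0.1, -0.2]
width: -0.0003
gripper_force: 0.0
```

jog_arm:
  linear:
    - [0,0,0]
    - [0,0,0]
    - [0,0,0]
    - [0,0,0]
    - [0,0,0]
    - [0,0,0]
    - [0,0,0]
    - [0,0,0]
  turn: [0,0,0,0,0,0,0,0]
  gripper: 0

```text
time: 19.9
eef_pos: [0.4383, 0.0607, 0.023]
tool_rot: [-0.343, 0.939, 0.012, 0.003]
force: [-0.0, 0.0, 0.3]
width: 0.0855
gripper_force: 0.0
```

```bash
python3 go.py .4385 .061 0 220.2
python3 - <<'E'
import cell,inspect
from cell import arm
print([a for a in dir(arm) if a[0]!='_'])
E
```

```text
pos [0.4383 0.0607 0.023 ] yaw 220.12 w 0.0855 t 19.9 q6 -0.58
turn -0.02 lin [-0.   -0.01  0.77]
['IKError', 'camera', 'get_state', 'hand_in', 'tcp_to_tips']
```

jog_arm:
  linear:
    - [0,0,0.3]
    - [0,0,0.3]
    - [0,0,0.1]
    - [0,0,0]
  turn: [0,0,0,0]

```text
time: 20.3
eef_pos: [0.4376, 0.0611, 0.0013]
tool_rot: [-0.343, 0.939, 0.012, 0.003]
force: [0.6, -0.2, 0.6]
width: 0.0855
gripper_force: 0.0
```

jog_arm:
  linear:
    - [0,0,0.1]
    - [0,0,0]
    - [0,0,0]
    - [0,0,0]
    - [0,0,0]
    - [0,0,0]
    - [0,0,0]
    - [0,0,0]
    - [0,0,0]
    - [0,0,0]
  turn: [0,0,0,0,0,0,0,0,0,0]
  gripper: 255

```text
time: 21.3
eef_pos: [0.4384, 0.0613, -0.0006]
tool_rot: [-0.343, 0.939, 0.012, 0.004]
force: [-2.9, -1.1, 6.9]
width: 0.014
gripper_force: 58.5
```

jog_arm:
  linear:
    - [0,0,-0.2]
    - [0,0,-0.4]
    - [0,0,-0.6]
    - [0,0,-0.8]
    - [0,0,-0.8]
    - [0,0,0]
  turn: [0,0,0,0,0,0]

```text
time: 21.9
eef_pos: [0.4402, 0.0594, 0.086]
tool_rot: [-0.343, 0.939, 0.011, 0.006]
force: [0.9, -0.8, -1.1]
width: 0.0137
gripper_force: 58.6
```

Run:
```python
from h import *
from go import plan
plan(.6282,-.2292,.09,180.3)
s=snap('scene')
cv2.imwrite('pics/s5.png',cv2.resize(s['color'][200:300,240:370],None,fx=6,fy=6,interpolation=cv2.INTER_CUBIC)[:,:,::-1])
```

```text
pos [0.4402 0.0594 0.086 ] yaw 220.12 w 0.0137 t 21.9 q6 -0.58
turn 7.96 lin [-6.22 -9.65 -0.35]
```

View pics/s5.png

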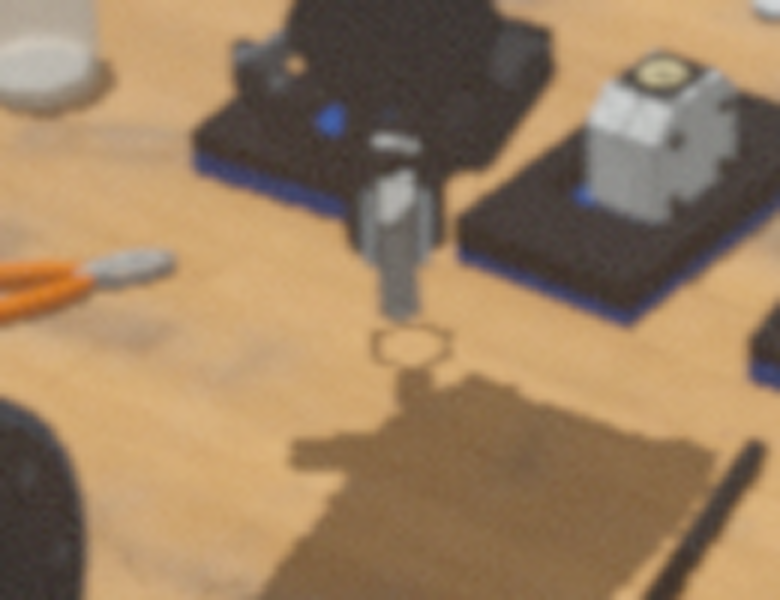

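The spanner is held level, with the ring to the far side. Carrying it to its seat.

jog_arm:
  linear:
    - [0,0,-0.2]
    - [0,0,-0.2]
    - [0,0,0]
    - [0,0,0]
    - [0,0,0]
    - [0,0,0]
    - [0,0,0]
    - [0,0,0]
    - [-0.5,-0.8,0]
    - [-0.6,-0.9,0]
  turn: [1,1,1,1,1,1,1,0.96,0,0]

```text
time: 22.95
eef_pos: [0.4713, 0.0081, 0.093]
tool_rot: [-0.004, 1.0, 0.012, -0.001]
force: [0.4, 0.0, -1.2]
width: 0.0142
gripper_force: 58.7
```

jog_arm:
  linear:
    - [-0.6,-0.9,0]
    - [-0.6,-0.9,0]
    - [-0.6,-0.9,0]
    - [-0.6,-0.9,0]
    - [-0.6,-0.9,0]
    - [-0.6,-0.9,0]
    - [-0.6,-0.9,0]
    - [-0.6,-0.9,0]
    - [0,0,0]
    - [0,0,0]
  turn: [0,0,0,0,0,0,0,0,0,0]

```text
time: 23.95
eef_pos: [0.6164, -0.2071, 0.0868]
tool_rot: [-0.002, 1.0, 0.013, -0.002]
force: [-0.4, 1.1, -1.2]
width: 0.0141
gripper_force: 58.7
```

```bash
python3 go.py .6282 -.2292 .017 180.3
```

```text
pos [ 0.6164 -0.2071  0.0868] yaw 180.27 w 0.0141 t 23.9 q6 -0.34
turn -0.01 lin [-0.4  -0.8   2.31]
```

jog_arm:
  linear:
    - [-0.2,-0.4,0]
    - [-0.2,-0.4,0]
    - [0,0,0.6]
    - [0,0,0.6]
    - [0,0,0.5]
    - [0,0,0.3]
    - [0,0,0]
    - [0,0,0]
  turn: [0,0,0,0,0,0,0,0]

```text
time: 24.75
eef_pos: [0.629, -0.2291, 0.0282]
tool_rot: [-0.003, 1.0, 0.012, -0.001]
force: [0.2, 0.5, -0.1]
width: 0.0136
gripper_force: 58.7
```

Run:
```python
from meas import *
from go import plan
plan(.6282,-.2292,.016,180.3)
```

```text
pos [ 0.629  -0.2291  0.0282] yaw 180.35 w 0.0136 t 24.8 q6 -0.37
turn 0.01 lin [ 0.03 -0.01  0.41]
```

jog_arm:
  linear:
    - [0,0,0.15]
    - [0,0,0.15]
    - [0,0,0]
  turn: [0,0,0]

```text
time: 25.05
eef_pos: [0.6286, -0.2291, 0.0182]
tool_rot: [-0.003, 1.0, 0.012, -0.001]
force: [0.5, 0.2, -0.7]
width: 0.0137
gripper_force: 58.7
```

jog_arm:
  linear:
    - [0,0,0.08]
    - [0,0,0]
  turn: [0,0]

```text
time: 25.25
eef_pos: [0.629, -0.2292, 0.0162]
tool_rot: [-0.003, 1.0, 0.012, -0.001]
force: [0.6, 0.1, 0.0]
width: 0.0137
gripper_force: 58.9
```

Released next, then up, on to the marker: (0.4435, -0.0885), long axis 12.1°.

jog_arm:
  linear:
    - [0,0,0]
    - [0,0,0]
    - [0,0,0]
    - [0,0,0]
    - [0,0,0]
    - [0,0,0]
    - [0,0,0]
  turn: [0,0,0,0,0,0,0]
  gripper: 0

```text
time: 25.95
eef_pos: [0.629, -0.2292, 0.0164]
tool_rot: [-0.003, 1.0, 0.012, -0.001]
force: [0.6, -0.2, 0.2]
width: 0.0851
gripper_force: 0.0
```

jog_arm:
  linear:
    - [0,0,-0.4]
    - [0,0,-0.8]
    - [0,0,-1]
    - [0,0,-0.4]
    - [0,0,0]
    - [0,0,0]
  turn: [0,0,-1,-1,-0.36,0]

```text
time: 26.55
eef_pos: [0.6294, -0.2312, 0.0957]
tool_rot: [-0.106, 0.994, 0.012, 0.001]
force: [0.0, -0.1, -0.5]
width: 0.0853
gripper_force: 0.0
```

Run:
```python
from go import plan
plan(.4435,-.0885,.06,192.1)
```

```text
pos [ 0.6294 -0.2312  0.0957] yaw 192.15 w 0.0853 t 26.6 q6 -0.57
turn 0.01 lin [5.07 5.92 1.3 ]
```

jog_arm:
  linear:
    - [0.85,0.98,0]
    - [0.85,0.98,0]
    - [0.85,0.98,0]
    - [0.85,0.98,0]
    - [0.85,0.98,0.2]
    - [0.82,0.98,0.2]
    - [0,0,0.4]
    - [0,0,0.4]
    - [0,0,0]
    - [0,0,0]
  turn: [0,0,0,0,0,0,0,0,0,0]

```text
time: 27.55
eef_pos: [0.4432, -0.0898, 0.0624]
tool_rot: [-0.105, 0.994, 0.012, 0.0]
force: [-0.3, -1.1, -0.4]
width: 0.0855
gripper_force: 0.0
```

Run:
```python
from meas import *
from go import plan
plan(.4435,-.0885,.001,192.1)
# check placed spanner
c=snap('top');H,S,V=masks(c['color'])
m=((S<90)&(V>80)).astype(np.uint8)
try:
    cn=comp(m,(402,145,460,230));r=rect(c,cn,.018);print('spanner',r[0],r[1],'xmax',r[2][:,0].max(),'xmin',r[2][:,0].min())
except Exception as e: print(e)
m=((H>12)&(H<32)&(S>40)&(V>110)).astype(np.uint8)
cn=comp(m,(290,165,320,200));print('mould disk',rect(c,cn,.076)[0])
cv2.imwrite('pics/chk.png',cv2.resize(c['color'][140:315,210:470],None,fx=3,fy=3,interpolation=cv2.INTER_CUBIC)[:,:,::-1])
```

```text
pos [ 0.4432 -0.0898  0.0624] yaw 192.08 w 0.0855 t 27.6 q6 -0.43
turn -0.0 lin [-0.01 -0.01  2.05]
spanner [  0.5802  -0.2195 112.5449  71.3568] 89.7 xmax 0.6162187 xmin 0.54490614
mould disk [ 0.6413  0.0645 20.7188 20.1682]
```

View pics/chk.png

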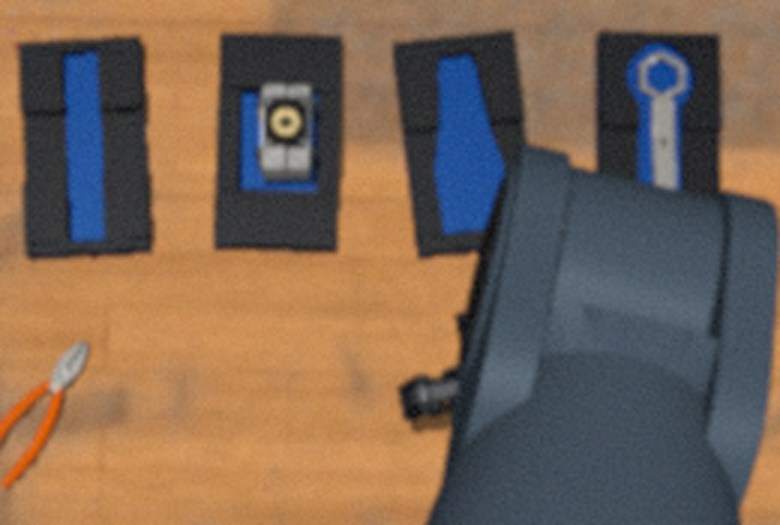

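The spanner lies in its outline, ring at the far end. The mould disk (286,122 in the crop) is 5 mm off centre, within tolerance. Now the marker.

jog_arm:
  linear:
    - [0,0,0.7]
    - [0,0,0.7]
    - [0,0,0.4]
    - [0,0,0.2]
    - [0,0,0]
  turn: [0,0,0,0,0]

```text
time: 28.1
eef_pos: [0.4431, -0.0883, 0.0019]
tool_rot: [-0.105, 0.994, 0.012, 0.0]
force: [0.3, 0.6, -0.6]
width: 0.0856
gripper_force: 0.0
```

jog_arm:
  linear:
    - [0,0,0]
    - [0,0,0]
    - [0,0,0]
    - [0,0,0]
    - [0,0,0]
    - [0,0,0]
    - [0,0,0]
    - [0,0,0]
    - [0,0,0]
    - [0,0,0]
  turn: [0,0,0,0,0,0,0,0,0,0]
  gripper: 255

```text
time: 29.1
eef_pos: [0.4433, -0.0883, 0.0024]
tool_rot: [-0.106, 0.994, 0.012, 0.001]
force: [-2.3, 0.0, 7.7]
width: 0.0102
gripper_force: 58.9
```

jog_arm:
  linear:
    - [0,0,-0.3]
    - [0,0,-0.6]
    - [0,0,-0.9]
    - [0,0,-1]
    - [0,0,-1]
    - [0,0,0]
  turn: [0,0,0,0,0,0]

```text
time: 29.7
eef_pos: [0.4454, -0.0915, 0.12]
tool_rot: [-0.106, 0.994, 0.011, 0.003]
force: [1.2, 0.1, -1.0]
width: 0.0101
gripper_force: 59.0
```

Run:
```python
from go import plan
plan(.634,.2215,.11,183.4)
```

```text
pos [ 0.4454 -0.0915  0.12  ] yaw 192.12 w 0.0101 t 29.7 q6 -0.43
turn 1.74 lin [-6.89 10.03  0.6 ]
```

jog_arm:
  linear:
    - [0,0,0]
    - [0,0,0]
    - [-0.6,0.9,0]
    - [-0.7,1,0]
    - [-0.7,1,0]
    - [-0.7,1,0]
    - [-0.7,1,0]
    - [-0.7,1,0]
    - [-0.7,1,0]
    - [-0.7,1,0]
  turn: [0.87,0.87,0,0,0,0,0,0,0,0]

```text
time: 30.7
eef_pos: [0.5942, 0.1568, 0.1215]
tool_rot: [-0.03, 0.999, 0.012, -0.001]
force: [-0.0, -0.2, 0.4]
width: 0.0101
gripper_force: 59.0
```

jog_arm:
  linear:
    - [-0.7,1,0]
    - [-0.7,1,0]
    - [0,0.1,0]
    - [0,0,0]
    - [0,0,0]
  turn: [0,0,0,0,0]

```text
time: 31.2
eef_pos: [0.6316, 0.22, 0.123]
tool_rot: [-0.03, 0.999, 0.012, -0.001]
force: [-0.2, 0.6, -0.4]
width: 0.01
gripper_force: 59.0
```

Run:
```python
from go import plan
plan(.634,.2215,.0175,183.4)
```

```text
pos [0.6316 0.22   0.123 ] yaw 183.41 w 0.01 t 31.2 q6 0.26
turn 0.0 lin [-0.09 -0.04  3.52]
```

jog_arm:
  linear:
    - [-0.09,-0.04,0.8]
    - [0,0,0.9]
    - [0,0,0.8]
    - [0,0,0.6]
    - [0,0,0.4]
    - [0,0,0]
    - [0,0,0]
  turn: [0,0,0,0,0,0,0]

```text
time: 31.9
eef_pos: [0.6349, 0.2219, 0.0191]
tool_rot: [-0.03, 0.999, 0.012, -0.0]
force: [0.8, 0.4, 0.5]
width: 0.0102
gripper_force: 59.0
```

jog_arm:
  linear:
    - [0,0,0.07]
    - [0,0,0]
  turn: [0,0]

```text
time: 32.1
eef_pos: [0.6351, 0.2224, 0.0169]
tool_rot: [-0.03, 0.999, 0.012, 0.0]
force: [0.8, -0.1, -0.7]
width: 0.0101
gripper_force: 59.0
```

Down the last 2 mm, release and up, then to the cutters at (0.417, 0.2585), long axis -32°. Tool yaw 148° gives joint 6 near mid-range.

jog_arm:
  linear:
    - [0,0,0.07]
    - [0,0,0]
  turn: [0,0]

```text
time: 32.3
eef_pos: [0.6351, 0.2225, 0.0145]
tool_rot: [-0.03, 0.999, 0.012, 0.0]
force: [0.7, 0.4, 1.2]
width: 0.0099
gripper_force: 59.2
```

jog_arm:
  linear:
    - [0,0,0]
    - [0,0,0]
    - [0,0,0]
    - [0,0,0]
    - [0,0,0]
    - [0,0,0]
    - [0,0,0]
  turn: [0,0,0,0,0,0,0]
  gripper: 0

```text
time: 33.0
eef_pos: [0.6347, 0.2223, 0.014]
tool_rot: [-0.03, 0.999, 0.012, -0.0]
force: [-0.4, -0.3, -0.5]
width: 0.0854
gripper_force: 0.0
```

jog_arm:
  linear:
    - [0,0,-0.4]
    - [0,0,-0.8]
    - [0,0,-1]
    - [0,0,-0.6]
    - [0,0,0]
    - [0,0,0]
    - [0,0,0]
    - [0,0,0]
    - [0,0,0]
    - [0,0,0]
  turn: [0,0,1,1,1,1,1,1,1,0.08]

```text
time: 34.0
eef_pos: [0.635, 0.2204, 0.099]
tool_rot: [0.276, 0.961, 0.012, -0.004]
force: [-0.1, 0.8, -0.2]
width: 0.0851
gripper_force: 0.0
```

Run:
```python
from go import plan
plan(.417,.2585,.05,148)
```

```text
pos [0.635  0.2204 0.099 ] yaw 147.93 w 0.0851 t 34.0 q6 0.88
turn -0.01 lin [ 6.81 -2.81  1.67]
```

jog_arm:
  linear:
    - [0.85,-0.35,0]
    - [0.85,-0.35,0]
    - [0.85,-0.35,0]
    - [0.85,-0.35,0]
    - [0.85,-0.35,0]
    - [0.85,-0.35,0]
    - [0.85,-0.35,0.5]
    - [0.86,-0.36,0.5]
    - [0,0,0.4]
    - [0,0,0]
  turn: [0,0,0,0,0,0,0,0,0,0]

```text
time: 35.0
eef_pos: [0.4161, 0.2579, 0.0568]
tool_rot: [0.274, 0.962, 0.011, -0.004]
force: [0.0, -0.2, 0.1]
width: 0.0852
gripper_force: 0.0
```

Run:
```python
from meas import *
from go import plan
plan(.417,.2585,.001,148)
c=snap('top');H,S,V=masks(c['color'])
d=(V<45).astype(np.uint8)
b=((H>100)&(H<130)&(S>120)&(V>60)).astype(np.uint8)
m=d.copy();m[:, :232]=0;m[:,246:]=0;m[:158]=0;m[218:]=0
print('\n'.join(''.join('#' if not b[v,u] else '.' for u in range(226,252)) for v in range(150,228,4)))
```

```text
pos [0.4161 0.2579 0.0568] yaw 148.18 w 0.0852 t 35.0 q6 1.1
turn 0.04 lin [-0.04 -0.    1.86]
##########################
##########################
#####............#########
#####......####..#########
#####......###...#########
#####......###....########
#####......###....########
#####......####...########
######.....####....#######
######.....####...########
######.....####....#######
######.....####....#######
######.....####....#######
######.....#####...#######
######......###....#######
#######.....###....#######
#######.....###....#######
#######............#######
##########################
##########################
```

The marker lies inside its trough. Gripping the cutters.

jog_arm:
  linear:
    - [-0.04,0,0.7]
    - [0,0,0.6]
    - [0,0,0.4]
    - [0,0,0.2]
    - [0,0,0]
    - [0,0,0]
  turn: [0,0,0,0,0,0]

```text
time: 35.65
eef_pos: [0.4182, 0.2589, 0.0009]
tool_rot: [0.275, 0.961, 0.012, -0.004]
force: [-0.4, -0.1, -0.5]
width: 0.0852
gripper_force: 0.0
```

jog_arm:
  linear:
    - [0,0,0]
    - [0,0,0]
    - [0,0,0]
    - [0,0,0]
    - [0,0,0]
    - [0,0,0]
    - [0,0,0]
    - [0,0,0]
    - [0,0,0]
    - [0,0,0]
  turn: [0,0,0,0,0,0,0,0,0,0]
  gripper: 255

```text
time: 36.65
eef_pos: [0.4179, 0.2588, 0.0009]
tool_rot: [0.275, 0.961, 0.012, -0.004]
force: [-2.6, -3.0, 11.1]
width: 0.0343
gripper_force: 58.6
```

jog_arm:
  linear:
    - [0,0,-0.3]
    - [0,0,-0.6]
    - [0,0,-0.9]
    - [0,0,-1]
    - [0,0,-1]
    - [0,0,0]
  turn: [0,0,0,0,0,0]

```text
time: 37.25
eef_pos: [0.4197, 0.257, 0.1183]
tool_rot: [0.275, 0.961, 0.014, -0.002]
force: [0.4, 0.7, -1.6]
width: 0.0346
gripper_force: 59.9
```

Run:
```python
from go import plan
plan(.628,-.0783,.12,187.7)
```

```text
pos [0.4197 0.257  0.1183] yaw 148.03 w 0.0346 t 37.2 q6 1.09
turn -7.93 lin [ -5.38 -12.    -0.34]
```

jog_arm:
  linear:
    - [0,0,0]
    - [0,0,0]
    - [0,0,0]
    - [0,0,0]
    - [0,0,0]
    - [0,0,0]
    - [0,0,0]
    - [0,0,0]
    - [-0.4,-0.9,0]
    - [-0.45,-1,0]
  turn: [-1,-1,-1,-1,-1,-1,-1,-0.93,0,0]

```text
time: 38.25
eef_pos: [0.4505, 0.2027, 0.1126]
tool_rot: [-0.068, 0.998, 0.012, -0.0]
force: [0.5, 0.6, -2.1]
width: 0.0341
gripper_force: 60.0
```

jog_arm:
  linear:
    - [-0.45,-1,0]
    - [-0.45,-1,0]
    - [-0.45,-1,0]
    - [-0.45,-1,0]
    - [-0.45,-1,0]
    - [-0.45,-1,0]
    - [-0.45,-1,0]
    - [-0.45,-1,0]
    - [-0.45,-1,0]
    - [-0.45,-1,0]
  turn: [0,0,0,0,0,0,0,0,0,0]

```text
time: 39.25
eef_pos: [0.6248, -0.0775, 0.1053]
tool_rot: [-0.067, 0.998, 0.012, -0.0]
force: [-0.1, 0.2, -1.1]
width: 0.0344
gripper_force: 60.0
```

jog_arm:
  linear:
    - [0,0,0]
    - [0,0,0]
  turn: [0,0]

```text
time: 39.45
eef_pos: [0.6243, -0.0767, 0.105]
tool_rot: [-0.066, 0.998, 0.012, -0.001]
force: [0.4, 0.2, -1.4]
width: 0.0345
gripper_force: 60.1
```

Run:
```python
from go import plan
plan(.628,-.0783,.018,187.7)
```

```text
pos [ 0.6243 -0.0767  0.105 ] yaw 187.61 w 0.0345 t 39.5 q6 -0.27
turn -0.02 lin [-0.11 -0.14  2.9 ]
```

jog_arm:
  linear:
    - [-0.11,-0.14,0.7]
    - [0,0,0.9]
    - [0,0,0.8]
    - [0,0,0.4]
    - [0,0,0.1]
    - [0,0,0]
    - [0,0,0]
  turn: [0,0,0,0,0,0,0]

```text
time: 40.15
eef_pos: [0.629, -0.0778, 0.0201]
tool_rot: [-0.067, 0.998, 0.012, 0.001]
force: [-0.1, 0.3, -1.1]
width: 0.0342
gripper_force: 60.1
```

jog_arm:
  linear:
    - [0,0,0.08]
    - [0,0,0]
  turn: [0,0]

```text
time: 40.35
eef_pos: [0.6285, -0.0779, 0.0168]
tool_rot: [-0.067, 0.998, 0.012, 0.0]
force: [-0.3, 0.1, -1.5]
width: 0.0343
gripper_force: 60.1
```

jog_arm:
  linear:
    - [0,0,0.05]
    - [0,0,0]
  turn: [0,0]

```text
time: 40.55
eef_pos: [0.6283, -0.0778, 0.0149]
tool_rot: [-0.067, 0.998, 0.012, 0.0]
force: [0.4, 1.0, -1.1]
width: 0.034
gripper_force: 60.1
```

Last 1.5 mm, release, rise and swing clear over the bare bench to look.

jog_arm:
  linear:
    - [0,0,0.05]
    - [0,0,0]
  turn: [0,0]

```text
time: 40.75
eef_pos: [0.6284, -0.0778, 0.0133]
tool_rot: [-0.067, 0.998, 0.012, 0.0]
force: [-0.0, -0.1, -0.2]
width: 0.034
gripper_force: 60.1
```

jog_arm:
  linear:
    - [0,0,0]
    - [0,0,0]
    - [0,0,0]
    - [0,0,0]
    - [0,0,0]
    - [0,0,0]
    - [0,0,0]
    - [0,0,0]
  turn: [0,0,0,0,0,0,0,0]
  gripper: 0

```text
time: 41.55
eef_pos: [0.6283, -0.0778, 0.0134]
tool_rot: [-0.067, 0.998, 0.012, 0.0]
force: [-0.5, 0.4, -0.6]
width: 0.0852
gripper_force: 0.0
```

jog_arm:
  linear:
    - [0,0,-0.4]
    - [0,0,-0.8]
    - [0,0,-1]
    - [0,0,-1]
    - [0,0,-1]
    - [0,0,-1]
    - [0,0,-0.5]
    - [0,0,0]
  turn: [0,0,0,0,0,0,0,0]

```text
time: 42.35
eef_pos: [0.6297, -0.0821, 0.1877]
tool_rot: [-0.067, 0.998, 0.012, 0.002]
force: [0.4, 0.6, 0.3]
width: 0.0857
gripper_force: 0.0
```

jog_arm:
  linear:
    - [0.8,-0.4,0]
    - [1,-0.5,0]
    - [1,-0.5,0]
    - [1,-0.5,0]
    - [1,-0.5,0]
    - [1,-0.5,0]
    - [1,-0.5,0]
    - [1,-0.5,0]
    - [0,0,0]
    - [0,0,0]
  turn: [0,0,0,0,0,0,0,0,0,0]

```text
time: 43.35
eef_pos: [0.4118, -0.2292, 0.181]
tool_rot: [-0.066, 0.998, 0.012, 0.0]
force: [0.3, 0.4, -0.1]
width: 0.0853
gripper_force: 0.0
```

Run:
```python
from meas import *
c=snap('top');print(arm.get_state()['eef_pos'],arm.get_state()['time'])
H,S,V=masks(c['color'])
for n,b,z in [('wheel',(470,230,505,265),.009)]:
    print(n,rect(c,comp((1-((H>5)&(H<22)&(S>70))).astype(np.uint8),b),z)[0])
cv2.imwrite('pics/end.png',cv2.resize(c['color'][140:275,140:510],None,fx=2.16,fy=2.16,interpolation=cv2.INTER_CUBIC)[:,:,::-1])
```

```text
[ 0.41243049 -0.22891221  0.1809996 ] 43.4
wheel [ 0.5077 -0.3641 83.9895 80.2634]
```

View pics/end.png

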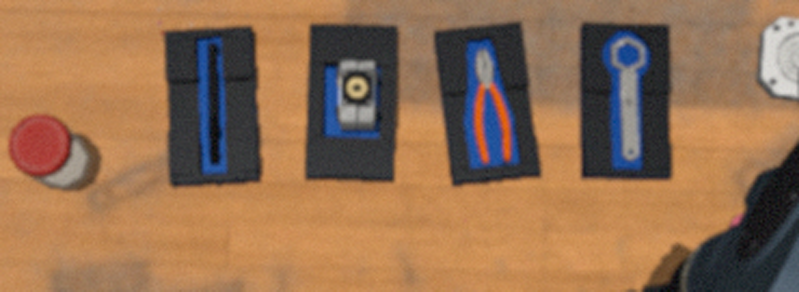

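All four lie in their cut-outs. One last check is the mould disk's height, by triangulation from two views.

Run:
```python
from meas import *
L=[]
for n,p in(('top',[.641,.0645,.076]),('scene',[.641,.0645,.076])):
    c=snap(n);H,S,V=masks(c['color']);u,v=map(int,pt2px(c,p))
    m=((H>14)&(H<34)&(S>35)&(V>120)).astype(np.uint8)
    cn=comp(m,(u-12,v-12,u+13,v+13));M=cv2.moments(cn);uv=M['m10']/M['m00'],M['m01']/M['m00']
    print(n,(u,v),uv,M['m00']);a=px2pt(c,*uv,.076);o=c['cam_to_world'][:3,3];L.append((o,(a-o)/np.linalg.norm(a-o)))
A=sum(np.eye(3)-np.outer(d,d) for o,d in L);b=sum((np.eye(3)-np.outer(d,d))@o for o,d in L)
print(np.linalg.solve(A,b))
```

```text
top (304, 180) (304.63492063492066, 180.06878306878306) 63.0
scene (350, 212) (349.5585738539898, 206.27391058290888) 294.5
[0.63656144 0.06435792 0.09666595]
```

Run:
```python
from meas import *
c=snap('scene');H,S,V=masks(c['color'])
print(pt2px(c,[.641,.0645,.076]),pt2px(c,[.641,.0645,.092]),'seatbase',pt2px(c,[.642,.07,.024]))
for v in range(196,226): print(v,' '.join(f'{V[v,u]:3d}/{S[v,u]:3d}' for u in range(338,363,2)))
```

```text
(np.float64(350.6473785365245), np.float64(212.30516275613422)) (np.float64(350.7101522253526), np.float64(207.07686652398482)) seatbase (np.float64(348.98036724242553), np.float64(228.14910883151032))
196 204/ 80 207/ 81 210/ 84 213/ 87 215/ 89 216/ 97 218/101 218/105 217/105 217/103 220/105 219/108 219/107
197 207/ 81 210/ 85 213/ 87 216/ 91 217/ 95 218/102 218/106 217/107 216/105 218/104 219/106 218/106 218/103
198 211/ 89 215/ 90 217/ 93 219/ 95 221/ 99 221/103 219/107 217/106 216/106 219/104 218/106 219/105 217/100
199 211/ 99 216/ 94 219/ 99 219/101 221/103 221/106 221/106 218/109 218/108 218/109 218/104 216/105 214/ 97
200 212/ 97 214/ 99 217/102 220/101 222/105 223/105 221/107 220/108 219/107 220/105 217/106 215/103 211/ 95
201 210/ 98 213/ 98 216/102 219/100 220/103 223/103 222/106 221/108 220/108 219/104 216/102 214/ 99 211/ 94
202 212/100 214/102 216/106 216/106 217/106 219/108 220/108 220/105 221/103 221/102 214/ 99 213/ 95 210/ 94
203 213/104 213/105 214/108 215/110 216/109 217/108 217/110 219/108 220/107 220/104 217/100 216/ 93 214/ 93
204 212/103 213/109 213/111 214/11
[... 1641 characters left out ...]
/  4 151/  3 138/  6 142/ 11 140/  7 133/ 10 106/ 14
220 173/ 12 202/  3 202/  3 190/  3 200/  3 200/  4 185/  4 142/  9 139/  9 140/  7 139/  6 137/  6 111/ 21
221 142/  9 176/  3 191/  3 189/  4 201/  3 198/  4 177/  4 130/ 10 134/ 10 142/  9 140/  5 138/  4 111/ 14
222 126/ 10 155/  5 162/  5 177/  4 196/  4 197/  3 161/  6 109/ 21 126/ 14 141/ 11 141/ 11 139/  9 114/ 16
223 129/  8 150/  7 147/  5 152/  7 172/  3 189/  3 145/  5  97/ 29 122/ 15 136/  4 139/ 11 137/  7 109/ 16
224 128/  8 149/  7 145/  5 144/  9 149/  5 156/  5 133/ 10 107/ 24 132/ 14 140/  9 140/  7 138/  6 107/ 19
225 127/ 16 150/  7 149/  7 145/  7 147/  9 139/  9 138/ 11 125/  8 137/  9 139/  7 141/  9 130/ 12 102/ 25
```

The disk is at (350,212) in the scene view, and (350.6,212.3) is expected for a seated mould. Handing in.

```bash
python3 -c "
from cell import arm
print(arm.hand_in())"
```

```text
the job is handed in; nothing more can be done
None
```

I put the spanner, cutters, marker and mould back in their cut-outs, didn't go near the jar or wheel, and handed the job in at about 44 s; one touch-down on the spanner peaked at 86 N wrist force (limit 120 N), the end-of-job wheel check was blocked by the arm, and the hand-in returned no verdict.

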